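Shut down the beer pumps and vent the line

TASK

Closing time: switch off the five flat-paddle pump toggles on the bank in one single finger drag along the row, without lifting off part-way or bearing down hard on the bank, and leave the ball-ended cellar toggle on. Then pull the sprung vent lever fully forward to its stop and ease it slowly all the way back to rest; don't let it snap back, and don't disturb the other things on the shelf.

Things in the scene. Friction and masses are not known exactly. Their poses are not given: they have to be found in the camera images.
- bank: Grey steel switch housing, fixed, 96 (x) by 350 (y) by 50 mm high; origin at the centre of its underside, z up. In its top sits a steel deck, 66 mm wide, y = -165 to +155 mm, screwed up to stand 2 to 40 mm proud of the housing's top: how far differs every time and is NOT reported; feel it with a fingertip (it holds against 60 N). Toggles stand on the deck along x = 0.
- bare_deck (a point): Fixed point on the bank's line x = 0, y = -137 mm, level with the housing's top (50 mm above the shelf), at the centre of a bare stretch of deck (y = -165 to -108 mm) where the fingertip can be set down to feel the deck, 2 to 40 mm above this point. Axes as the bank's. The drag goes from here to +y at one height; about 22 mm above the deck is right.
- toggle1 (a joint): Angle of flat paddle 1 of 5, at y = -100 mm on the bank, rad: about 0 upright = on, up to 1.05 leaning to +y = off; off beyond 0.75. Friction only (about 2 N at its top), stays where left. Round top edge of 4 mm radius, its centre 26 mm from the pivot; the pivot lies 2 mm above the deck.
- toggle2 (a joint): Angle of flat paddle 2 of 5, at y = -66 mm on the bank, rad: about 0 upright = on, up to 1.05 leaning to +y = off; off beyond 0.75. Friction only (about 2 N at its top), stays where left. Its top is 32 mm above the deck upright, 25 mm at 0.75 rad, 19 mm at the 1.05 stop.
- toggle3 (a joint): Angle of flat paddle 3 of 5, at y = -32 mm on the bank, rad: about 0 upright = on, up to 1.05 leaning to +y = off; off beyond 0.75. Friction only (about 2 N at its top), stays where left. A finger dragged higher than 25 mm above the deck leaves it part-way; lower than 19 mm jams on it at its stop.
- toggle4 (a joint): Angle of flat paddle 4 of 5, at y = 2 mm on the bank, rad: about 0 upright = on, up to 1.05 leaning to +y = off; off beyond 0.75. Friction only (about 2 N at its top), stays where left. 20 mm wide (x).
- toggle5 (a joint): Angle of flat paddle 5 of 5, at y = 36 mm on the bank, rad: about 0 upright = on, up to 1.05 leaning to +y = off; off beyond 0.75. Friction only (about 2 N at its top), stays where left. Last of the row: clear bank from here to the ball-ended toggle.
- keeper (a joint): Angle of the ball-ended toggle (18 mm ball, standing alone at y = 125 mm on the bank, 89 mm beyond the last paddle, as tall as 37 mm above the deck), rad: about 0 upright = on (leave it so), 1.05 = off.
- vent_grip (a point): Centre of the vent lever's black barrel grip, a cylinder 26 mm in diameter and 44 mm long along the point's y, on a 12 mm steel rod; moves with the lever. At rest it is about 172 mm above the shelf. It can be pinched from above across its flat ends or hooked from behind (+x side).
- vent_hinge (a point): Point on the vent lever's hinge axis (the point's y axis), fixed, 50 mm above the shelf; 130 mm from the grip centre. The base under it is 130 mm (x) by 100 mm (y) and 30 mm high, its centre 30 mm to -x of this point; two cheeks beside the hinge reach 73 mm high.
- vent (a joint): Angle of the vent lever, rad: 0 = at rest, leaning 0.35 rad back to the hinge point's +x; grows as it is pulled forward to -x, up to its stop at 0.85. Sprung back to 0: the pull at the grip is about 3 N at the start and 8 N at the stop, more when moved fast; let go early it snaps back.
- tankard: pewter tankard with a handle, 84 mm wide, 115 mm high; origin at the centre of its underside. Loose bystander.
- dasher1: amber glass dasher bottle with a steel spout, 48 mm wide, 124 mm high; origin at the centre of its underside. Loose bystander.
- dasher2: second amber dasher bottle, same size; origin at the centre of its underside. Loose bystander.
- opener: bottle opener with a bone handle lying flat, about 155 mm long, 32 mm wide, 10 mm thick; origin on its underside, its handle (-x) end 68 mm and its steel end 89 mm away. Loose bystander.
- jigger: solid steel double-cone jigger, 44 mm wide, 80 mm high; origin at the centre of its underside. Loose bystander.
- ashbowl: white china bowl, 90 mm wide, 35 mm high; origin at the centre of its underside. Loose bystander.

How it is judged (in metres and radians):
On the way, in this order (a step that is already met when the one before it is completed fails the run):
1. all five paddles off (beyond 0.75 rad), the ball-ended toggle still on (value of joint each of toggle1, toggle2, toggle3, toggle4, toggle5 above 0.75 rad and value of joint keeper below 0.3 rad), for 0.1 s.
2. the vent lever pulled to its stop (beyond 0.78 of 0.85 rad) (value of joint vent above 0.78 rad), for 0.1 s.
At the end, for the whole second after the job is handed in: All five paddles beyond 0.75 rad (off), the ball-ended toggle under 0.3 rad (on), the vent lever back within 0.04 rad of rest (all of step 1 and value of joint vent below 0.04 rad); the robot touches nothing.
It fails at once if the ball-ended toggle is pushed beyond 0.3 rad (value of joint keeper above 0.3 rad).
It fails at once if the finger lifts off the bank (grasp point over 180 mm above the housing's underside) when only part of the row is off (z of the grasp point in the frame of bank above 0.18 m and value of joint any of toggle1, toggle2, toggle3, toggle4, toggle5 above 0.5 rad and not (value of joint each of toggle1, toggle2, toggle3, toggle4, toggle5 above 0.75 rad)).
It fails at once if the fingers bear on the bank with more than 40 N (contact force between the fingers and bank above 40 N).
It fails at once if the lever snaps back (faster than 1.3 rad/s) (velocity of joint vent below -1.3 rad/s).
It fails at once if a bystander is moved more than 30 mm (distance of any of tankard, dasher1, dasher2, opener, jigger, ashbowl from where it was at the start of the episode above 0.03 m).
It also fails if it takes over 72 s, if anything falls off the work surface, if the arm or the gripper's body presses on something with over 40 N, if the wrist force passes 120 N, or if a joint passes its speed limit or range.

ROBOT

A 7-joint arm with a two-finger parallel gripper is mounted at the origin on the work surface. World frame = base frame: x ahead of the robot, y to its left, z up, the work surface at z = 0. Lengths are in m, angles in degrees, forces in N, time in s.
With the tool pointing down it reaches from about 0.4 to 0.75 m from the base axis. Payload 19.5 kg.
Tool frame: the origin (TCP) lies midway between the tips of the shut fingers; the grasp point (between the pads) lies 19 mm behind it; z points along the fingers, y is the line along which they close (so a half turn about z gives the same grasp; the last joint's range is limited). The gripper opens to 85 mm and grips with 20 to 120 N. Pads are 22 mm wide; open, the fingers measure 114 mm over their backs; the gripper's body (76 mm by 85 mm) begins 54 mm behind the grasp point. The pads swing forward as they close: fully open they stand 13 mm farther back than shut.
Start: joints at [70.949, 40.479, -1.581, 85.061, 1.261, 54.483, -4.326], TCP at [0.165, -0.551, 0.231] pointing down, gripper open.
Joint ranges: [-155.06, 155.06], [-18.47, 123.98], [-90, 86.84], [0, 140.48], [-83.41, 263.41], [0, 116], [-161.91, 161.91]. Speed limits (degrees/s): [108.29, 108.29, 147.25, 147.25, 172.46, 172.46, 172.46].

INTERFACE

Orientations are given as a 3x3 rotation matrix whose columns are the frame's x, y, z axes.
In Python, from rig import * gives the robot as it stands. The module is installed in compiled form; this text tells all that it offers.
- The arm moves only by the tool step_arm, never from a script. Its argument "rows" is a list of rows, each an object with "xyz": the shift along the tool's x, y, z in mm, a list of three; "rot": the turn, a rotation vector about the tool's x, y, z in degrees, a list of three; "grip": the opening, from -1 (shut) to 1 (fully open), so that 0 is half open. In form: [{"xyz": [tx, ty, tz], "rot": [ax, ay, az], "grip": grip}, ...]. A call has 1 to 20 rows; each row is the pose to reach, as a shift and turn from the pose commanded when the call began, along the tool's axes at that moment; what a row does not reach only later rows make up. A row lasts 1/10 s, in which the tool goes at most 50 mm and 8.59 degrees, less where a joint would pass 70% of its speed; a pose out of reach is approached as far as the arm can. A call with a gripper value outside its range is refused whole. The fingers move at their own pace and stop on an object; "newtons" is the grip in N (left out, the last holds). Time passes only in rows, so rows that repeat a pose let the fingers close. It gives the time, the measured TCP pose, the force, the opening and the grip force at its end, in the units of the state.
- read_state(): the state, without advancing time (a new reading comes with each control period).
- read_camera(name): name is "side" or "top" or "wrist"; returns a dict with "image" (480x640x3 uint8, red, green, blue), "mtx" (3x3 intrinsics, pixels), "extrinsics" (4x4, takes a point from camera to world coordinates). Camera axes: x right, y up, looking along -z (the intrinsics and any distortion apply to the point x, -y, -z); pixel columns grow to the right and rows downward; lengths in m; the calibration is good to about 2 mm. A picture is of the moment at which its call begins. There is no depth.
- finish_job(): hands the job in; it is judged then, once.
Trained networks look in a picture, given as the dict that the camera call returned (one of the last four; its "shot" number tells which), for a name from the list of things; names that differ only in an ending like _2 or _b are one class to them, and where a whole thing is asked for, a point or a joint stands for the part that bears it (a point fixed in the world has none). Each returns a list of dicts, best first, with "score" (0 to 1); they miss things now and then, are a little off and sometimes report something else, mostly with a low value. They report only what shows in the picture. A call takes as long as a camera call.
- recognise(query, picture): "location" ([column, row] in pixels, amid what is visible of it).
- regions_of(query, picture): "pixels" (480x640 bool, what is visible of it) and "location" ([column, row] in pixels, amid what is visible of it).
The state is a dict: "t": time; "joint_positions": joint angles; "joint_velocities": joint speeds; "joint_torque": joint torques, N m; "eef_pos": TCP position; "eef_rot": TCP orientation; "force": force on the tool from outside, world axes, zero at the start; "ft_torque": the same for the moment, N m; "grip_width": opening from 0.0 (shut) to 1.0 (fully open); "gripper_force": force on a finger pad.
Only numpy, scipy, OpenCV 4.12 (cv2) and the standard library are available. Lean on these libraries where they do the work, as an engineer would, in place of code of your own. Each camera call takes 0.05 s, during which the arm holds its last target. There are 200 camera calls.

## Working session

There is one attempt and no reset: what is moved stays moved. The work goes in short steps, Python scripts to look and compute and a tool call to move; the robot and the scene stay as the last step left them, time stands still between calls to the robot, and variables do not carry over. Pictures are saved under pics/ and viewed, at most 10 in all, crops included, and the job is handed in when it is done.

Besides the shell and the picture viewer there is one more tool, called after "Request:" by a JSON object that holds its "name" and its "arguments". step_arm: Moves the arm, as the interface text tells. Its arguments: {"type":"object","properties":{"rows":{"type":"array"},"newtons":{"type":"number"}},"required":["rows"]}

```bash
mkdir -p pics
cat > h.py <<'E'
from rig import *
import numpy as np, cv2
def ray(p,uv):
    E=np.array(p["extrinsics"]);K=np.array(p["mtx"])
    d=np.array([(uv[0]-K[0,2])/K[0,0],-(uv[1]-K[1,2])/K[1,1],-1.]);return E[:3,3],E[:3,:3]@d
def onz(p,uv,z):
    o,d=ray(p,uv);return o+d*(z-o[2])/d[2]
def save(p,n): cv2.imwrite(f"pics/{n}.png",np.array(p["image"])[:,:,::-1])
E
python3 - <<'E'
from h import *
s=read_state();print(s["t"],s["eef_pos"],np.round(s["eef_rot"],3).tolist())
for c in("top","side"):
    p=read_camera(c);save(p,c+"0");print(c,np.round(p["extrinsics"],3).tolist())
    for q in["bank","toggle1","keeper","vent_grip","vent","tankard","dasher1","opener","jigger","ashbowl"]:
        try: print(q,[(np.round(r["location"]).tolist(),round(r["score"],2),np.round(onz(p,r["location"],.08 if q in("bank","toggle1","keeper") else .17 if 'vent' in q else .05),3).tolist()) for r in recognise(q,p)[:6]])
        except Exception as e: print(q,e)
E
```

```text
0.0 [ 0.16479206 -0.55058066  0.23081485] [[0.958, 0.287, -0.0], [0.287, -0.958, 0.001], [0.0, -0.001, -1.0]]
top [[0.026, 0.986, -0.167, 0.231], [-1.0, 0.026, 0.0, 0.001], [0.004, 0.167, 0.986, 1.645], [0.0, 0.0, 0.0, 1.0]]
bank [([254.0, 225.0], 0.57, [0.527, 0.178, 0.08])]
toggle1 [([232.0, 185.0], 0.63, [0.634, 0.243, 0.08])]
keeper [([207.0, 219.0], 0.44, [0.541, 0.303, 0.08]), ([382.0, 202.0], 0.35, [0.597, -0.152, 0.08])]
vent_grip [([382.0, 206.0], 0.6, [0.568, -0.143, 0.17])]
vent [([380.0, 199.0], 0.8, [0.583, -0.139, 0.17])]
tankard [([482.0, 222.0], 0.77, [0.558, -0.42, 0.05])]
dasher1 [([234.0, 182.0], 0.76, [0.648, 0.243, 0.05]), ([388.0, 182.0], 0.5, [0.659, -0.169, 0.05]), ([278.0, 188.0], 0.43, [0.636, 0.124, 0.05])]
opener [([155.0, 226.0], 0.83, [0.524, 0.444, 0.05]), ([382.0, 198.0], 0.7, [0.616, -0.155, 0.05])]
jigger [([275.0, 187.0], 0.75, [0.637, 0.13, 0.05]), ([372.0, 290.0], 0.61, [0.369, -0.131, 0.05])]
ashbowl [([373.0, 291.0], 0.64, [0.368, -0.134, 0.05])]
side [[-0.99, 0.103, -0.1, 0.354], [-0.143, -0.642, 0.753, 1.249], [0.014, 0.759, 0.65, 1.232], [0.0
[... 185 characters left out ...]
, 0.48, [0.538, 0.199, 0.08]), ([311.0, 282.0], 0.38, [0.527, 0.113, 0.08])]
keeper [([296.0, 326.0], 0.46, [0.541, 0.275, 0.08])]
vent_grip [([310.0, 202.0], 0.78, [0.568, -0.116, 0.17])]
vent [([328.0, 173.0], 0.53, [0.534, -0.27, 0.17]), ([308.0, 203.0], 0.51, [0.571, -0.111, 0.17]), ([306.0, 318.0], 0.5, [0.508, 0.322, 0.17])]
tankard [([329.0, 174.0], 0.59, [0.552, -0.436, 0.05])]
dasher1 [([254.0, 323.0], 0.67, [0.653, 0.254, 0.05]), ([287.0, 224.0], 0.64, [0.643, -0.149, 0.05])]
opener [([309.0, 202.0], 0.67, [0.592, -0.269, 0.05]), ([307.0, 402.0], 0.38, [0.482, 0.466, 0.05])]
jigger [([273.0, 285.0], 0.88, [0.632, 0.114, 0.05])]
ashbowl [([376.0, 240.0], 0.96, [0.367, -0.12, 0.05])]
```

Run:
```python
import cv2
a=cv2.imread("pics/top0.png")[130:330,110:510];b=cv2.imread("pics/side0.png")[120:440,150:450]
cv2.imwrite("pics/t.png",cv2.resize(a,(800,400),interpolation=2));cv2.imwrite("pics/s.png",cv2.resize(b,(560,597),interpolation=2))
```

```text
(no output)
```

View pics/t.png

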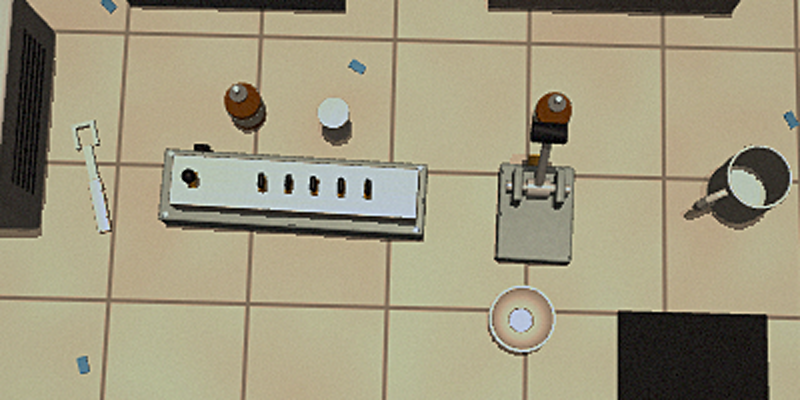

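View pics/s.png

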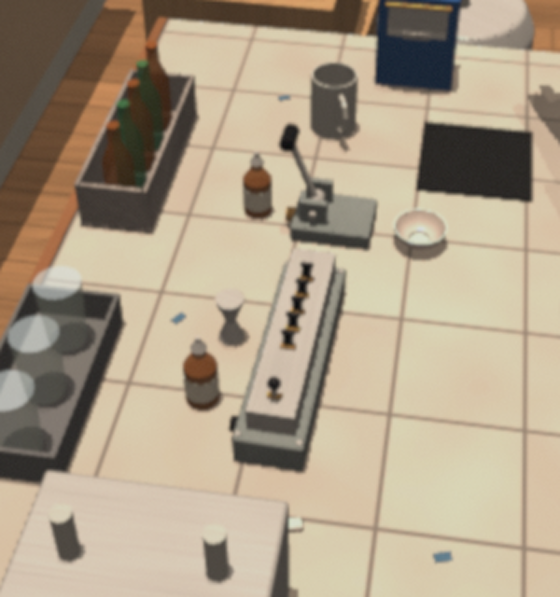

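The top view shows the bank with its keeper ball at the left (full-frame px 205,219). The five paddles run from (241,221) to (294,224), so the bank's +y is roughly world +y. The vent grip is at (384,196), with a dasher right behind it at (388,182). Next I triangulate the dark blobs.

```bash
cat >> h.py <<'E'
def tri(p1,a,p2,b):
    o1,d1=ray(p1,a);o2,d2=ray(p2,b)
    s=np.linalg.lstsq(np.c_[d1,-d2],o2-o1,rcond=None)[0]
    x,y=o1+d1*s[0],o2+d2*s[1];return (x+y)/2,np.linalg.norm(x-y)
def blobs(p,x0,x1,y0,y1,th=70):
    g=np.array(p["image"]).max(2)[y0:y1,x0:x1]
    n,_,st,c=cv2.connectedComponentsWithStats((g<th).astype(np.uint8))
    return [(np.round(c[i]+[x0,y0],1).tolist(),int(st[i,4])) for i in range(1,n) if st[i,4]>5]
E
python3 - <<'E'
from h import *
t=read_camera("top");s=read_camera("side")
bt=blobs(t,195,310,205,245);bs=blobs(s,270,330,250,345)
print(bt);print(bs)
gt=blobs(t,370,398,185,205);gs=blobs(s,295,320,180,210);print(gt,gs)
G=[max(g,key=lambda r:r[1])[0] for g in(gt,gs)]
print("grip",tri(t,G[0],s,G[1]))
P=sorted([b[0] for b in bt]);Q=sorted([b[0] for b in bs],key=lambda c:-c[1])
if len(P)==len(Q):
    for a,b in zip(P,Q): print(np.round(tri(t,a,s,b)[0],4),tri(t,a,s,b)[1])
r=regions_of("bank",t)[0]["pixels"].astype(np.uint8)
c=max(cv2.findContours(r,0,2)[0],key=cv2.contourArea);b=cv2.boxPoints(cv2.minAreaRect(c))
print([np.round(onz(t,x,.05)[:2],3).tolist() for x in b])
for q in["dasher1","jigger"]:
  for r in regions_of(q,t)[:3]:
    ys,xs=np.nonzero(r["pixels"]);print(q,r["location"],xs.min(),xs.max(),ys.min(),ys.max())
E
```

```text
[([211.0, 205.0], 9), ([204.2, 218.3], 46), ([240.4, 220.9], 30), ([253.9, 221.6], 27), ([266.3, 221.4], 25), ([280.0, 222.5], 24), ([293.7, 223.4], 23), ([252.9, 236.7], 354), ([226.0, 242.5], 173)]
[([314.0, 264.8], 20), ([311.7, 273.2], 26), ([309.0, 282.4], 22), ([306.5, 290.8], 26), ([303.9, 300.4], 22), ([296.3, 325.5], 22)]
[([383.9, 195.8], 216)] [([304.6, 193.9], 78)]
grip (array([ 0.58916346, -0.14710973,  0.1749253 ]), np.float64(0.003865309229489383))
[[0.482, 0.353], [0.595, 0.353], [0.582, -0.002], [0.469, 0.002]]
dasher1 [229.9, 184.2] 223 242 172 194
dasher1 [387.9, 183.7] 376 395 176 191
jigger [276.7, 190.2] 269 285 179 199
```

Run:
```python
from h import *
t=read_camera("top");s=read_camera("side")
T=[(204.2,218.3),(240.4,220.9),(253.9,221.6),(266.3,221.4),(280,222.5),(293.7,223.4)]
S=[(296.3,325.5),(303.9,300.4),(306.5,290.8),(309,282.4),(311.7,273.2),(314,264.8)]
X=np.array([tri(t,a,s,b)[0] for a,b in zip(T,S)]);print(X.round(4))
yb=np.array([125,36,2,-32,-66,-100])/1000
A=np.c_[np.ones(6),yb]; c=np.linalg.lstsq(A,X[:,:2],rcond=None)[0];print(c)
u=c[1]/np.linalg.norm(c[1]);yaw=np.degrees(np.arctan2(-u[0],u[1]));print("yaw",yaw,"bare",c[0]-.137*u)
st=read_state();R=np.array(st["eef_rot"]);p=np.array(st["eef_pos"])
tx=np.degrees(np.arctan2(R[1,0],R[0,0]));print("toolx yaw",tx,st["t"])
tgt=np.r_[c[0]-.137*u,.20];print("shift mm",1e3*R.T@(tgt-p))
```

```text
[[0.5344 0.302  0.1164]
 [0.5312 0.211  0.1092]
 [0.5302 0.1766 0.1091]
 [0.5301 0.1451 0.1091]
 [0.5282 0.1101 0.1092]
 [0.5273 0.0753 0.1074]]
[[0.53040482 0.1758752 ]
 [0.03084912 1.00340991]]
yaw -1.7609628536627264 bare [0.52619484 0.0389399 ]
toolx yaw 16.656373266058473 1.45
shift mm [ 515.23614609 -461.45652913   31.31021499]
```

Request:
{"name": "step_arm", "arguments": {"rows": [{"xyz": [15, -13, 0], "rot": [0, 0, 0.5], "grip": -1}, {"xyz": [40, -36, 0], "rot": [0, 0, 1.5], "grip": -1}, {"xyz": [70, -63, 0], "rot": [0, 0, 2.5], "grip": -1}, {"xyz": [100, -90, 0], "rot": [0, 0, 3.5], "grip": -1}, {"xyz": [130, -117, 0], "rot": [0, 0, 4.5], "grip": -1}, {"xyz": [160, -144, 0], "rot": [0, 0, 6], "grip": -1}, {"xyz": [190, -170, 0], "rot": [0, 0, 7], "grip": -1}, {"xyz": [220, -197, 0], "rot": [0, 0, 8], "grip": -1}, {"xyz": [250, -224, 0], "rot": [0, 0, 9], "grip": -1}, {"xyz": [280, -251, 0], "rot": [0, 0, 10], "grip": -1}, {"xyz": [310, -278, 0], "rot": [0, 0, 11], "grip": -1}, {"xyz": [340, -305, 0], "rot": [0, 0, 12], "grip": -1}, {"xyz": [370, -332, 0], "rot": [0, 0, 13], "grip": -1}, {"xyz": [400, -358, 0], "rot": [0, 0, 14], "grip": -1}, {"xyz": [430, -385, 0], "rot": [0, 0, 15.5], "grip": -1}, {"xyz": [460, -412, 0], "rot": [0, 0, 16.5], "grip": -1}, {"xyz": [490, -439, 0], "rot": [0, 0, 17.5], "grip": -1}, {"xyz": [508, -455, 0], "rot": [0, 0, 18.2], "grip": -1}, {"xyz": [515, -461, 5], "rot": [0, 0, 18.4], "grip": -1}, {"xyz": [515, -461, 10], "rot": [0, 0, 18.4], "grip": -1}]}}

```text
t: 3.45
eef_pos: [0.5261, 0.039, 0.2208]
eef_rot: [[1.0, -0.029, -0.0], [-0.029, -1.0, 0.0], [-0.0, -0.0, -1.0]]
force: [-0.7, -1.2, -0.3]
grip_width: -0.002
gripper_force: 0.0
```

Run:
```python
from h import *
p=read_camera("wrist");save(p,"w1");print(np.round(p["extrinsics"],3).tolist())
for q in["toggle1","keeper","bank"]:
    print(q,[(np.round(r["location"]).tolist(),round(r["score"],2),np.round(onz(p,r["location"],.109),3).tolist()) for r in recognise(q,p)[:6]])
```

```text
[[-0.029, 0.955, 0.297, 0.602], [-1.0, -0.028, -0.009, 0.037], [-0.0, -0.297, 0.955, 0.364], [0.0, 0.0, 0.0, 1.0]]
toggle1 [([225.0, 233.0], 0.9, [0.531, 0.107, 0.109]), ([98.0, 230.0], 0.9, [0.536, 0.205, 0.109]), ([138.0, 232.0], 0.7, [0.534, 0.174, 0.109]), ([181.0, 230.0], 0.59, [0.534, 0.141, 0.109]), ([269.0, 233.0], 0.55, [0.53, 0.074, 0.109])]
keeper [([0.0, 228.0], 0.45, [0.54, 0.28, 0.109])]
bank [([176.0, 211.0], 0.7, [0.549, 0.143, 0.109])]
```

View pics/w1.png

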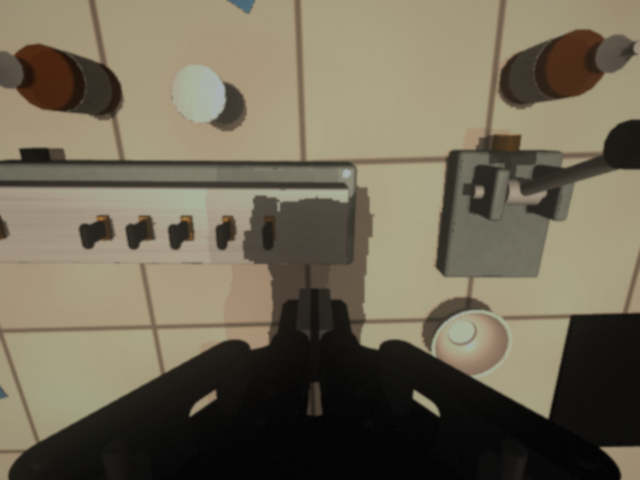

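Request:
{"name": "step_arm", "arguments": {"rows": [{"xyz": [0.5, 0, 10], "rot": [0, 0, 0], "grip": -1}, {"xyz": [1, 0, 30], "rot": [0, 0, 0], "grip": -1}, {"xyz": [1.5, 0, 55], "rot": [0, 0, 0], "grip": -1}, {"xyz": [1.5, 0, 80], "rot": [0, 0, 0], "grip": -1}, {"xyz": [1.5, 0, 100], "rot": [0, 0, 0], "grip": -1}, {"xyz": [1.5, 0, 114], "rot": [0, 0, 0], "grip": -1}, {"xyz": [1.5, 0, 120], "rot": [0, 0, 0], "grip": -1}, {"xyz": [1.5, 0, 122], "rot": [0, 0, 0], "grip": -1}, {"xyz": [1.5, 0, 122], "rot": [0, 0, 0], "grip": -1}]}}

```text
t: 4.55
eef_pos: [0.5277, 0.0383, 0.0996]
eef_rot: [[1.0, -0.031, 0.0], [-0.031, -1.0, 0.0], [0.0, -0.0, -1.0]]
force: [1.1, -0.6, 0.4]
grip_width: 0.001
gripper_force: 0.0
```

Request:
{"name": "step_arm", "arguments": {"rows": [{"xyz": [0, 0, 1], "rot": [0, 0, 0], "grip": -1}, {"xyz": [0, 0, 2], "rot": [0, 0, 0], "grip": -1}, {"xyz": [0, 0, 3], "rot": [0, 0, 0], "grip": -1}, {"xyz": [0, 0, 4], "rot": [0, 0, 0], "grip": -1}, {"xyz": [0, 0, 4], "rot": [0, 0, 0], "grip": -1}]}}

```text
t: 5.05
eef_pos: [0.5276, 0.0385, 0.0952]
eef_rot: [[1.0, -0.03, -0.0], [-0.03, -1.0, 0.0], [-0.0, -0.0, -1.0]]
force: [0.1, 0.6, -0.1]
grip_width: 0.0
gripper_force: 0.0
```

Request:
{"name": "step_arm", "arguments": {"rows": [{"xyz": [0, 0, 1], "rot": [0, 0, 0], "grip": -1}, {"xyz": [0, 0, 2], "rot": [0, 0, 0], "grip": -1}, {"xyz": [0, 0, 3], "rot": [0, 0, 0], "grip": -1}, {"xyz": [0, 0, 4], "rot": [0, 0, 0], "grip": -1}]}}

```text
t: 5.45
eef_pos: [0.5275, 0.0384, 0.0912]
eef_rot: [[1.0, -0.03, -0.0], [-0.03, -1.0, 0.0], [-0.0, -0.0, -1.0]]
force: [0.3, -0.8, -0.9]
grip_width: 0.003
gripper_force: 0.0
```

Request:
{"name": "step_arm", "arguments": {"rows": [{"xyz": [0, 0, 1], "rot": [0, 0, 0], "grip": -1}, {"xyz": [0, 0, 2], "rot": [0, 0, 0], "grip": -1}]}}

```text
t: 5.65
eef_pos: [0.5276, 0.0385, 0.0892]
eef_rot: [[1.0, -0.03, 0.0], [-0.03, -1.0, 0.0], [-0.0, -0.0, -1.0]]
force: [-0.2, -0.4, -0.9]
grip_width: -0.005
gripper_force: 0.0
```

Request:
{"name": "step_arm", "arguments": {"rows": [{"xyz": [0, 0, 1], "rot": [0, 0, 0], "grip": -1}, {"xyz": [0, 0, 2], "rot": [0, 0, 0], "grip": -1}]}}

```text
t: 5.85
eef_pos: [0.5275, 0.0384, 0.0872]
eef_rot: [[1.0, -0.03, -0.0], [-0.03, -1.0, 0.0], [-0.0, -0.0, -1.0]]
force: [0.3, 0.2, 1.4]
grip_width: -0.0
gripper_force: 0.0
```

Request:
{"name": "step_arm", "arguments": {"rows": [{"xyz": [0, 0, 1], "rot": [0, 0, 0], "grip": -1}, {"xyz": [0, 0, 1], "rot": [0, 0, 0], "grip": -1}]}}

```text
t: 6.05
eef_pos: [0.5276, 0.0384, 0.087]
eef_rot: [[1.0, -0.03, 0.0], [-0.03, -1.0, 0.0], [0.0, -0.0, -1.0]]
force: [-3.9, 0.3, 16.2]
grip_width: -0.0
gripper_force: 8.5
```

Request:
{"name": "step_arm", "arguments": {"rows": [{"xyz": [0, 0, -5], "rot": [0, 0, 0], "grip": -1}, {"xyz": [0, 0, -15], "rot": [0, 0, 0], "grip": -1}, {"xyz": [0, 0, -22], "rot": [0, 0, 0], "grip": -1}, {"xyz": [0, 0, -23], "rot": [0, 0, 0], "grip": -1}, {"xyz": [0, -3, -23], "rot": [0, 0, 0], "grip": -1}, {"xyz": [0, -8, -23], "rot": [0, 0, 0], "grip": -1}, {"xyz": [0, -14, -23], "rot": [0, 0, 0], "grip": -1}, {"xyz": [0, -20, -23], "rot": [0, 0, 0], "grip": -1}, {"xyz": [0, -26, -23], "rot": [0, 0, 0], "grip": -1}, {"xyz": [0, -32, -23], "rot": [0, 0, 0], "grip": -1}, {"xyz": [0, -38, -23], "rot": [0, 0, 0], "grip": -1}, {"xyz": [0, -44, -23], "rot": [0, 0, 0], "grip": -1}, {"xyz": [0, -50, -23], "rot": [0, 0, 0], "grip": -1}]}}

```text
t: 7.35
eef_pos: [0.5291, 0.0887, 0.1092]
eef_rot: [[1.0, -0.031, -0.0], [-0.031, -1.0, -0.0], [-0.0, 0.0, -1.0]]
force: [0.6, -1.4, 0.9]
grip_width: -0.001
gripper_force: 0.7
```

Request:
{"name": "step_arm", "arguments": {"rows": [{"xyz": [0, -5, 0], "rot": [0, 0, 0], "grip": -1}, {"xyz": [0, -12, 0], "rot": [0, 0, 0], "grip": -1}, {"xyz": [0, -20, 0], "rot": [0, 0, 0], "grip": -1}, {"xyz": [0, -28, 0], "rot": [0, 0, 0], "grip": -1}, {"xyz": [0, -36, 0], "rot": [0, 0, 0], "grip": -1}, {"xyz": [0, -44, 0], "rot": [0, 0, 0], "grip": -1}, {"xyz": [0, -53, 0], "rot": [0, 0, 0], "grip": -1}, {"xyz": [0, -62, 0], "rot": [0, 0, 0], "grip": -1}, {"xyz": [0, -71, 0], "rot": [0, 0, 0], "grip": -1}, {"xyz": [0, -80, 0], "rot": [0, 0, 0], "grip": -1}, {"xyz": [0, -89, 0], "rot": [0, 0, 0], "grip": -1}, {"xyz": [0, -98, 0], "rot": [0, 0, 0], "grip": -1}, {"xyz": [0, -107, 0], "rot": [0, 0, 0], "grip": -1}, {"xyz": [0, -116, 0], "rot": [0, 0, 0], "grip": -1}, {"xyz": [0, -125, 0], "rot": [0, 0, 0], "grip": -1}, {"xyz": [0, -134, 0], "rot": [0, 0, 0], "grip": -1}, {"xyz": [0, -143, 0], "rot": [0, 0, 0], "grip": -1}, {"xyz": [0, -150, 0], "rot": [0, 0, 0], "grip": -1}, {"xyz": [0, -154, 0], "rot": [0, 0, 0], "grip": -1}, {"xyz": [0, -154, 0], "rot": [0, 0, 0], "grip": -1}]}}

```text
t: 9.35
eef_pos: [0.5337, 0.243, 0.1093]
eef_rot: [[1.0, -0.03, 0.0], [-0.03, -1.0, 0.0], [0.0, -0.0, -1.0]]
force: [0.4, -0.6, -0.6]
grip_width: -0.001
gripper_force: 0.0
```

Request:
{"name": "step_arm", "arguments": {"rows": [{"xyz": [0, 0, -10], "rot": [0, 0, 0], "grip": -1}, {"xyz": [0, 0, -25], "rot": [0, 0, 0], "grip": -1}, {"xyz": [0, 0, -35], "rot": [0, 0, 0], "grip": -1}, {"xyz": [0, 0, -38], "rot": [0, 0, 0], "grip": -1}, {"xyz": [0, 0, -38], "rot": [0, 0, 0], "grip": -1}]}}

```text
t: 9.85
eef_pos: [0.5339, 0.2423, 0.1477]
eef_rot: [[1.0, -0.031, 0.001], [-0.031, -1.0, 0.0], [0.001, -0.0, -1.0]]
force: [-0.3, 0.2, -1.1]
grip_width: -0.0
gripper_force: 0.0
```

Run:
```python
from h import *
p=read_camera("wrist");s=read_camera("side")
a=np.array(p["image"])[130:330,300:640];b=np.array(s["image"])[230:350,250:370]
cv2.imwrite("pics/c1.png",np.vstack([cv2.resize(a,(510,300)),cv2.resize(b,(510,290))[:, :]])[:,:,::-1])
cv2.imwrite("pics/c1.png",np.hstack([cv2.resize(a,(400,400)),cv2.resize(b,(400,400))])[:,:,::-1])
```

```text
(no output)
```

View pics/c1.png

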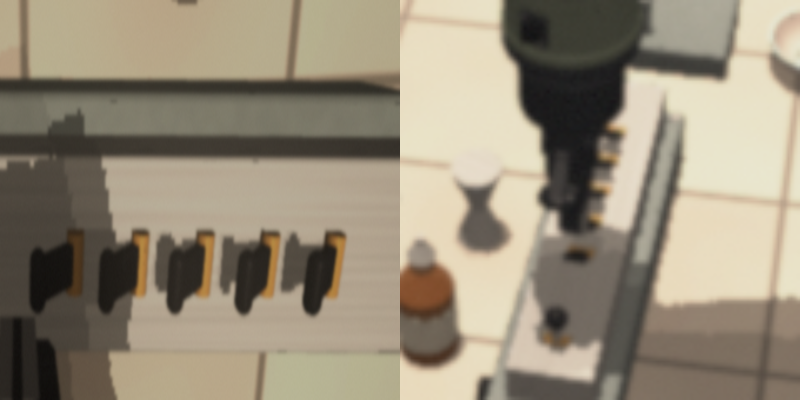

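All five paddles lean to +y and the keeper is upright. Next is the vent.

Request:
{"name": "step_arm", "arguments": {"rows": [{"xyz": [0, 0, -15], "rot": [0, 0, 0], "grip": -1}, {"xyz": [0, 0, -45], "rot": [0, 0, 0], "grip": -1}, {"xyz": [0, 0, -80], "rot": [0, 0, 0], "grip": -1}, {"xyz": [2, 12, -105], "rot": [0, 0, 0], "grip": 0}, {"xyz": [6, 40, -112], "rot": [0, 0, 0], "grip": 1}, {"xyz": [12, 70, -112], "rot": [0, 0, 0], "grip": 1}, {"xyz": [17, 100, -112], "rot": [0, 0, 0], "grip": 1}, {"xyz": [22, 130, -112], "rot": [0, 0, 0], "grip": 1}, {"xyz": [28, 160, -112], "rot": [0, 0, 0], "grip": 1}, {"xyz": [33, 190, -112], "rot": [0, 0, 0], "grip": 1}, {"xyz": [38, 220, -112], "rot": [0, 0, 0], "grip": 1}, {"xyz": [43, 250, -112], "rot": [0, 0, 0], "grip": 1}, {"xyz": [48, 280, -112], "rot": [0, 0, 0], "grip": 1}, {"xyz": [53, 310, -112], "rot": [0, 0, 0], "grip": 1}, {"xyz": [58, 340, -112], "rot": [0, 0, 0], "grip": 1}, {"xyz": [63, 365, -112], "rot": [0, 0, 0], "grip": 1}, {"xyz": [66, 380, -112], "rot": [0, 0, 0], "grip": 1}, {"xyz": [67, 387, -112], "rot": [0, 0, 0], "grip": 1}, {"xyz": [67, 387, -112], "rot": [0, 0, 0], "grip": 1}]}}

```text
t: 11.85
eef_pos: [0.5889, -0.1466, 0.259]
eef_rot: [[1.0, -0.031, -0.0], [-0.031, -1.0, 0.0], [-0.0, -0.0, -1.0]]
force: [-0.8, -0.2, 0.1]
grip_width: 0.998
gripper_force: 0.0
```

Run:
```python
from h import *
p=read_camera("wrist");save(p,"w2");s=read_camera("side");print(read_state()["t"])
for n,c in(("w",p),("s",s)):
    for r in regions_of("vent_grip",c)[:2]:
        print(n,np.round(r["location"]),r["score"],np.round(onz(c,r["location"],.172),3))
```

```text
11.95
w [317. 243.] 0.86 [ 0.592 -0.149  0.172]
s [308. 201.] 0.76 [ 0.573 -0.118  0.172]
```

View pics/w2.png

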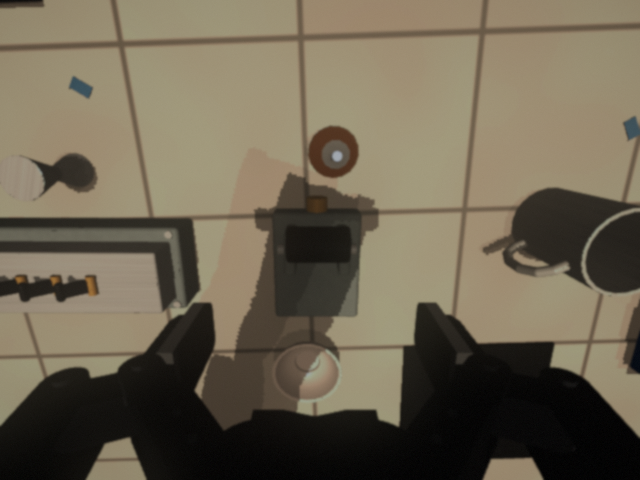

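The grip is at px (317,243), about (0.591, -0.149), and square to the tool, with dasher2 behind it at (333,150). Lower and pinch.

Request:
{"name": "step_arm", "arguments": {"rows": [{"xyz": [0, 0.5, 10], "rot": [0, 0, 0], "grip": 1}, {"xyz": [1, 1, 30], "rot": [0, 0, 0], "grip": 1}, {"xyz": [2, 2, 55], "rot": [0, 0, 0], "grip": 1}, {"xyz": [2, 2, 80], "rot": [0, 0, 0], "grip": 1}, {"xyz": [2, 2, 100], "rot": [0, 0, 0], "grip": 1}, {"xyz": [2, 2, 108], "rot": [0, 0, 0], "grip": 1}, {"xyz": [2, 2, 109], "rot": [0, 0, 0], "grip": 1}, {"xyz": [2, 2, 109], "rot": [0, 0, 0], "grip": 0.4}, {"xyz": [2, 2, 109], "rot": [0, 0, 0], "grip": 0.2}, {"xyz": [2, 2, 109], "rot": [0, 0, 0], "grip": -0.3}, {"xyz": [2, 2, 109], "rot": [0, 0, 0], "grip": -0.3}, {"xyz": [2, 2, 109], "rot": [0, 0, 0], "grip": -0.3}, {"xyz": [2, 2, 109], "rot": [0, 0, 0], "grip": -0.3}, {"xyz": [2, 2, 109], "rot": [0, 0, 0], "grip": -0.3}], "newtons": 40}}

```text
t: 13.45
eef_pos: [0.5913, -0.1491, 0.1512]
eef_rot: [[1.0, -0.031, 0.001], [-0.031, -1.0, -0.001], [0.001, 0.001, -1.0]]
force: [-0.5, -1.4, 6.5]
grip_width: 0.507
gripper_force: 40.8
```

Request:
{"name": "step_arm", "arguments": {"rows": [{"xyz": [-3, 0, -1], "rot": [0, 0, 0], "grip": -0.3}, {"xyz": [-9, 0, -3], "rot": [0, 0, 0], "grip": -0.3}, {"xyz": [-15.5, 0, -4.6], "rot": [0, 0, 0], "grip": -0.3}, {"xyz": [-22, 0, -6], "rot": [0, 0, 0], "grip": -0.3}, {"xyz": [-28.5, 0, -6.9], "rot": [0, 0, 0], "grip": -0.3}, {"xyz": [-35, 0, -7.5], "rot": [0, 0, 0], "grip": -0.3}, {"xyz": [-41.5, 0, -7.8], "rot": [0, 0, 0], "grip": -0.3}, {"xyz": [-48, 0, -7.8], "rot": [0, 0, 0], "grip": -0.3}, {"xyz": [-54.5, 0, -7.5], "rot": [0, 0, 0], "grip": -0.3}, {"xyz": [-61, 0, -6.8], "rot": [0, 0, 0], "grip": -0.3}, {"xyz": [-67, 0, -5.9], "rot": [0, 0, 0], "grip": -0.3}, {"xyz": [-73.5, 0, -4.6], "rot": [0, 0, 0], "grip": -0.3}, {"xyz": [-80, 0, -3], "rot": [0, 0, 0], "grip": -0.3}, {"xyz": [-86, 0, -1], "rot": [0, 0, 0], "grip": -0.3}, {"xyz": [-92, 0, 1.1], "rot": [0, 0, 0], "grip": -0.3}, {"xyz": [-97, 0, 3.2], "rot": [0, 0, 0], "grip": -0.3}, {"xyz": [-102, 0, 5.5], "rot": [0, 0, 0], "grip": -0.3}, {"xyz": [-106, 0, 7.6], "rot": [0, 0, 0], "grip": -0.3}, {"xyz": [-107.5, 0, 8.3], "rot": [0, 0, 0], "grip": -0.3}, {"xyz": [-107.5, 0, 8.3], "rot": [0, 0, 0], "grip": -0.3}]}}

```text
t: 15.45
eef_pos: [0.485, -0.1456, 0.1432]
eef_rot: [[1.0, -0.03, 0.004], [-0.03, -1.0, -0.001], [0.004, 0.001, -1.0]]
force: [5.0, -0.5, 11.2]
grip_width: 0.509
gripper_force: 44.2
```

Run:
```python
from h import *
p=read_camera("wrist");s=read_camera("side");st=read_state();print(st["t"],st["force"])
a=np.array(p["image"]);b=np.array(s["image"])[150:270,240:400]
cv2.imwrite("pics/c2.png",np.hstack([cv2.resize(a,(400,400)),cv2.resize(b,(400,400))])[:,:,::-1])
for r in regions_of("vent_grip",p)[:2]: print(r["location"],r["score"],onz(p,r["location"],.165).round(3))
```

```text
15.55 [ 4.48709535 -0.10144686 11.95925783]
[315.1, 301.6] 0.89 [ 0.498 -0.146  0.165]
```

View pics/c2.png

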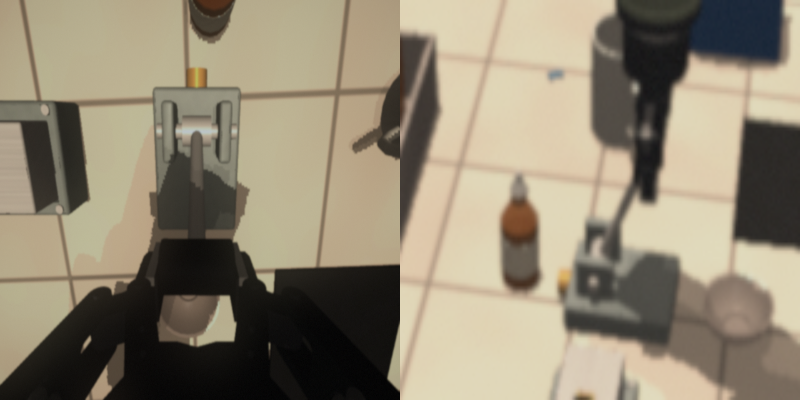

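The lever is forward and still held by the pads. I'll push a few mm more to feel for the stop.

Request:
{"name": "step_arm", "arguments": {"rows": [{"xyz": [-1, 0, 0.5], "rot": [0, 0, 0], "grip": -0.3}, {"xyz": [-2.5, 0, 1.3], "rot": [0, 0, 0], "grip": -0.3}, {"xyz": [-2.5, 0, 1.3], "rot": [0, 0, 0], "grip": -0.3}, {"xyz": [-2.5, 0, 1.3], "rot": [0, 0, 0], "grip": -0.3}]}}

```text
t: 16.0
eef_pos: [0.4827, -0.1455, 0.1419]
eef_rot: [[1.0, -0.03, 0.005], [-0.03, -1.0, -0.001], [0.005, 0.001, -1.0]]
force: [4.9, -0.3, 10.7]
grip_width: 0.505
gripper_force: 44.4
```

Request:
{"name": "step_arm", "arguments": {"rows": [{"xyz": [-1, 0, 0.6], "rot": [0, 0, 0], "grip": -0.3}, {"xyz": [-2, 0, 1.2], "rot": [0, 0, 0], "grip": -0.3}, {"xyz": [-3, 0, 1.8], "rot": [0, 0, 0], "grip": -0.3}, {"xyz": [-3, 0, 1.8], "rot": [0, 0, 0], "grip": -0.3}]}}

```text
t: 16.4
eef_pos: [0.4796, -0.1455, 0.1401]
eef_rot: [[1.0, -0.03, 0.005], [-0.03, -1.0, -0.001], [0.005, 0.001, -1.0]]
force: [4.2, 0.7, 12.9]
grip_width: 0.506
gripper_force: 44.9
```

Run:
```python
from h import *
p=read_camera("wrist");save(p,"w3");st=read_state();print(st["t"])
print("hinge",onz(p,(314,157),.056).round(4))
g=np.array(p["image"]).max(2)
print(g[250:400:4,314].tolist())
K=np.array(p["mtx"]);E=np.array(p["extrinsics"])
def proj(X):
    c=E[:3,:3].T@(np.array(X)-E[:3,3]);return (K[0,0]*c[0]/-c[2]+K[0,2]).round(1),(K[1,2]-K[1,1]*c[1]/-c[2]).round(1)
# silhouette rows of a cylinder at lever angle th, hinge x hx
for hx in(.544,.5467,.549):
  for th in(.7,.75,.8,.85):
    a=.35-th;c=np.array([hx+.13*np.sin(a),-.1455,.05+.13*np.cos(a)])
    r=[proj(c+.013*np.array([np.cos(f),0,np.sin(f)]))[1] for f in np.linspace(0,6.28,72)]
    print(hx,th,min(r),max(r))
```

```text
16.45
hinge [ 0.5417 -0.1473  0.056 ]
[57, 58, 58, 58, 57, 57, 56, 56, 57, 36, 16, 14, 15, 15, 13, 15, 15, 16, 15, 21, 20, 18, 19, 18, 20, 20, 60, 118, 115, 114, 108, 105, 101, 96, 94, 91, 90, 118]
0.544 0.7 261.5 335.7
0.544 0.75 274.6 346.8
0.544 0.8 286.1 356.4
0.544 0.85 296.3 364.6
0.5467 0.7 254.4 328.9
0.5467 0.75 267.8 340.2
0.5467 0.8 279.7 350.1
0.5467 0.85 290.1 358.5
0.549 0.7 248.3 322.9
0.549 0.75 262.0 334.6
0.549 0.8 274.1 344.7
0.549 0.85 284.8 353.3
```

View pics/w3.png

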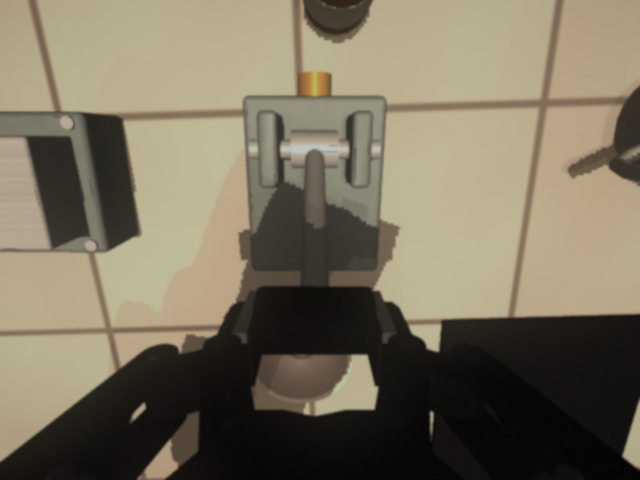

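The grip silhouette (rows 287–352) has kept its place in the pads, and the lever is at about 0.82 rad. Keep going to the stop.

Request:
{"name": "step_arm", "arguments": {"rows": [{"xyz": [-1, 0, 0.6], "rot": [0, 0, 0], "grip": -0.3}, {"xyz": [-2, 0, 1.2], "rot": [0, 0, 0], "grip": -0.3}, {"xyz": [-3, 0, 1.8], "rot": [0, 0, 0], "grip": -0.3}, {"xyz": [-3, 0, 1.8], "rot": [0, 0, 0], "grip": -0.3}]}}

```text
t: 16.85
eef_pos: [0.4766, -0.1453, 0.1382]
eef_rot: [[1.0, -0.03, 0.004], [-0.03, -1.0, -0.001], [0.004, 0.001, -1.0]]
force: [4.8, -0.3, 10.4]
grip_width: 0.507
gripper_force: 45.0
```

Request:
{"name": "step_arm", "arguments": {"rows": [{"xyz": [-1, 0, 0.6], "rot": [0, 0, 0], "grip": -0.3}, {"xyz": [-2, 0, 1.2], "rot": [0, 0, 0], "grip": -0.3}, {"xyz": [-3, 0, 1.8], "rot": [0, 0, 0], "grip": -0.3}, {"xyz": [-4, 0, 2.4], "rot": [0, 0, 0], "grip": -0.3}, {"xyz": [-4, 0, 2.4], "rot": [0, 0, 0], "grip": -0.3}]}}

```text
t: 17.35
eef_pos: [0.475, -0.1453, 0.137]
eef_rot: [[0.999, -0.03, 0.01], [-0.03, -1.0, -0.002], [0.01, 0.001, -1.0]]
force: [14.7, 2.0, 28.5]
grip_width: 0.509
gripper_force: 47.0
```

The stop is felt: the force jumped and motion stalled. Now ease it back slowly.

Request:
{"name": "step_arm", "arguments": {"rows": [{"xyz": [2, 0, -1.2], "rot": [0, 0, 0], "grip": -0.3}, {"xyz": [4.9, 0, -2.7], "rot": [0, 0, 0], "grip": -0.3}, {"xyz": [7.8, 0, -4.1], "rot": [0, 0, 0], "grip": -0.3}, {"xyz": [10.7, 0, -5.5], "rot": [0, 0, 0], "grip": -0.3}, {"xyz": [13.7, 0, -6.8], "rot": [0, 0, 0], "grip": -0.3}, {"xyz": [16.7, 0, -8], "rot": [0, 0, 0], "grip": -0.3}, {"xyz": [19.7, 0, -9.2], "rot": [0, 0, 0], "grip": -0.3}, {"xyz": [22.8, 0, -10.3], "rot": [0, 0, 0], "grip": -0.3}, {"xyz": [25.9, 0, -11.3], "rot": [0, 0, 0], "grip": -0.3}, {"xyz": [29, 0, -12.2], "rot": [0, 0, 0], "grip": -0.3}, {"xyz": [32.2, 0, -13], "rot": [0, 0, 0], "grip": -0.3}, {"xyz": [35.3, 0, -13.8], "rot": [0, 0, 0], "grip": -0.3}, {"xyz": [38.5, 0, -14.5], "rot": [0, 0, 0], "grip": -0.3}, {"xyz": [41.7, 0, -15.1], "rot": [0, 0, 0], "grip": -0.3}, {"xyz": [44.9, 0, -15.6], "rot": [0, 0, 0], "grip": -0.3}, {"xyz": [48.1, 0, -16], "rot": [0, 0, 0], "grip": -0.3}, {"xyz": [51.3, 0, -16.4], "rot": [0, 0, 0], "grip": -0.3}, {"xyz": [54.5, 0, -16.7], "rot": [0, 0, 0], "grip": -0.3}, {"xyz": [57.8, 0, -16.9], "rot": [0, 0, 0], "grip": -0.3}, {"xyz": [61, 0, -17], "rot": [0, 0, 0], "grip": -0.3}]}}

```text
t: 19.35
eef_pos: [0.5328, -0.1472, 0.1531]
eef_rot: [[1.0, -0.031, 0.003], [-0.031, -1.0, -0.001], [0.003, 0.001, -1.0]]
force: [0.3, -0.8, 14.4]
grip_width: 0.507
gripper_force: 46.3
```

Request:
{"name": "step_arm", "arguments": {"rows": [{"xyz": [3.3, 0, -0.1], "rot": [0, 0, 0], "grip": -0.3}, {"xyz": [6.5, 0, 0], "rot": [0, 0, 0], "grip": -0.3}, {"xyz": [9.8, 0, 0.1], "rot": [0, 0, 0], "grip": -0.3}, {"xyz": [13, 0, 0.4], "rot": [0, 0, 0], "grip": -0.3}, {"xyz": [16.3, 0, 0.7], "rot": [0, 0, 0], "grip": -0.3}, {"xyz": [19.5, 0, 1.1], "rot": [0, 0, 0], "grip": -0.3}, {"xyz": [22.7, 0, 1.6], "rot": [0, 0, 0], "grip": -0.3}, {"xyz": [25.9, 0, 2.2], "rot": [0, 0, 0], "grip": -0.3}, {"xyz": [29, 0, 2.8], "rot": [0, 0, 0], "grip": -0.3}, {"xyz": [32.2, 0, 3.6], "rot": [0, 0, 0], "grip": -0.3}, {"xyz": [35.3, 0, 4.4], "rot": [0, 0, 0], "grip": -0.3}, {"xyz": [38.4, 0, 5.4], "rot": [0, 0, 0], "grip": -0.3}, {"xyz": [41.5, 0, 6.4], "rot": [0, 0, 0], "grip": -0.3}, {"xyz": [41.5, 0, 6.4], "rot": [0, 0, 0], "grip": -0.3}]}}

```text
t: 20.75
eef_pos: [0.5752, -0.1485, 0.1469]
eef_rot: [[1.0, -0.03, 0.005], [-0.03, -1.0, -0.001], [0.005, 0.001, -1.0]]
force: [5.2, -1.7, 14.9]
grip_width: 0.51
gripper_force: 44.3
```

Request:
{"name": "step_arm", "arguments": {"rows": [{"xyz": [2, 0, 0.5], "rot": [0, 0, 0], "grip": -0.3}, {"xyz": [4, 0, 1], "rot": [0, 0, 0], "grip": -0.3}, {"xyz": [6, 0, 1.6], "rot": [0, 0, 0], "grip": -0.3}, {"xyz": [6, 0, 1.6], "rot": [0, 0, 0], "grip": -0.3}]}}

```text
t: 21.15
eef_pos: [0.5808, -0.1487, 0.145]
eef_rot: [[1.0, -0.03, 0.004], [-0.03, -1.0, -0.001], [0.004, 0.001, -1.0]]
force: [4.2, -0.9, 10.9]
grip_width: 0.507
gripper_force: 43.5
```

Request:
{"name": "step_arm", "arguments": {"rows": [{"xyz": [2, 0, 0.3], "rot": [0, 0, 0], "grip": -0.3}, {"xyz": [4, 0, 0.6], "rot": [0, 0, 0], "grip": -0.3}, {"xyz": [6, 0, 1], "rot": [0, 0, 0], "grip": -0.3}, {"xyz": [6, 0, 1], "rot": [0, 0, 0], "grip": -0.3}]}}

```text
t: 21.55
eef_pos: [0.5831, -0.1488, 0.144]
eef_rot: [[1.0, -0.031, -0.004], [-0.031, -1.0, 0.0], [-0.004, -0.0, -1.0]]
force: [-25.0, 1.9, 29.4]
grip_width: 0.51
gripper_force: 46.5
```

Run:
```python
from h import *
p=read_camera("wrist");save(p,"w4")
K=np.array(p["mtx"]);E=np.array(p["extrinsics"])
g=np.array(p["image"]).max(2);print([(r,int(g[r,316])) for r in range(240,380,4)])
def proj(X):
    c=E[:3,:3].T@(np.array(X)-E[:3,3]);return K[1,2]-K[1,1]*c[1]/-c[2]
for th in(0,.04,.08,.12,.16):
    a=.35-th;c=np.array([.5467+.13*np.sin(a),-.1487,.05+.13*np.cos(a)])
    r=[proj(c+.013*np.array([np.cos(f),0,np.sin(f)])) for f in np.linspace(0,6.28,72)];print(th,min(r),max(r))
```

```text
[(240, 48), (244, 52), (248, 50), (252, 51), (256, 50), (260, 50), (264, 51), (268, 49), (272, 48), (276, 46), (280, 54), (284, 40), (288, 14), (292, 14), (296, 12), (300, 11), (304, 13), (308, 12), (312, 15), (316, 13), (320, 13), (324, 14), (328, 16), (332, 14), (336, 15), (340, 16), (344, 14), (348, 15), (352, 16), (356, 45), (360, 60), (364, 58), (368, 57), (372, 59), (376, 93)]
0 287.43725006748343 358.4340270814064
0.04 301.05105901067634 372.8135280299152
0.08 314.4955308072472 386.98255573211566
0.12 327.7362157128749 400.95846322382687
0.16 340.6945201069867 414.5465981833833
```

The rest stop is felt (Fx −25 N) and the silhouette matches θ≈0. Relax, open, retreat upwards.

Request:
{"name": "step_arm", "arguments": {"rows": [{"xyz": [-2, 0, -0.5], "rot": [0, 0, 0], "grip": -0.3}, {"xyz": [-2.5, 0, -1], "rot": [0, 0, 0], "grip": -0.3}, {"xyz": [-2.5, 0, -1], "rot": [0, 0, 0], "grip": 0.1}, {"xyz": [-2.5, 0, -1], "rot": [0, 0, 0], "grip": 0.3}, {"xyz": [-2.5, 0, -1], "rot": [0, 0, 0], "grip": 0.8}, {"xyz": [-2.5, 0, -1], "rot": [0, 0, 0], "grip": 0.8}, {"xyz": [-2.5, 0, -1], "rot": [0, 0, 0], "grip": 0.8}, {"xyz": [-2.5, 0, -10], "rot": [0, 0, 0], "grip": 0.8}, {"xyz": [-2.5, 0, -30], "rot": [0, 0, 0], "grip": 0.8}, {"xyz": [-2.5, 0, -55], "rot": [0, 0, 0], "grip": 0.8}, {"xyz": [-2.5, 0, -80], "rot": [0, 0, 0], "grip": 0.8}, {"xyz": [-2.5, 0, -100], "rot": [0, 0, 0], "grip": 0.8}, {"xyz": [-2.5, 0, -115], "rot": [0, 0, 0], "grip": 0.8}, {"xyz": [-2.5, 0, -115], "rot": [0, 0, 0], "grip": 0.8}]}}

```text
t: 23.0
eef_pos: [0.5835, -0.1486, 0.2601]
eef_rot: [[1.0, -0.03, 0.003], [-0.03, -1.0, -0.001], [0.003, 0.001, -1.0]]
force: [-0.4, -0.4, 0.1]
grip_width: 0.9
gripper_force: 0.0
```

Run:
```python
from h import *
p=read_camera("wrist");save(p,"w5");s=read_camera("top")
for r in regions_of("vent_grip",p)[:1]: print(r["location"],onz(p,r["location"],.172).round(4))
b=np.array(s["image"])[150:300,130:500]
cv2.imwrite("pics/c3.png",np.vstack([cv2.resize(np.array(p["image"]),(440,300)),cv2.resize(b,(440,300))])[:,:,::-1])
```

```text
[312.9, 239.0] [ 0.5892 -0.148   0.172 ]
```

View pics/c3.png

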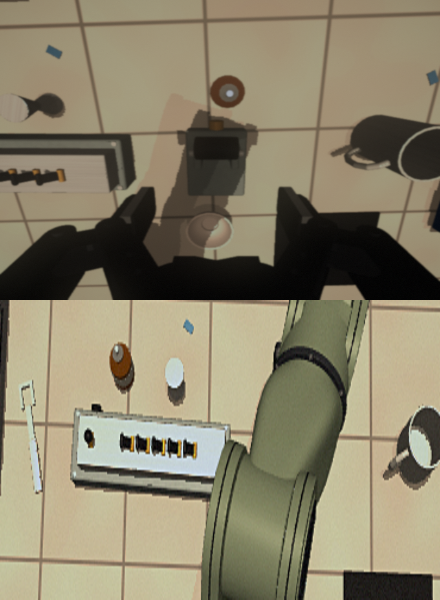

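The vent is back at rest, all five paddles are leaning off, the keeper is upright and the bystanders are in place. Handing in.

```bash
python3 -c "
from rig import *
print(finish_job())"
```

```text
the job is handed in; nothing more can be done
None
```

The job is handed in, though no verdict came back. By the cameras and force readings, all five pumps went off in one drag and the cellar toggle stayed on; the vent lever reached its stop and was eased back to rest, and I saw nothing else on the shelf moved.

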